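# Set out the tasting corner on the bakery counter

### The job

Set out the tasting corner on the counter: the ring cake goes in the middle of the cake stand with the glass dome over it, centred on the stand and set down gently, and the slate sign stands upright on the counter on the customers' side of the stand (away from the robot), straight out from the stand's middle, about 6 cm clear of its rim and square to the counter so that its face looks at the customers. On the bread board, lay the loaf right way up and lengthwise along the middle, about 2 cm in from the end without the handle, and stand the jam jar between the loaf and the handle, in the middle of the bare part of the board that is left there. Leave the coffee cup, the tongs and the counter bell where they are.

Things in the scene. Friction and masses are not known exactly. Their poses are not given: they have to be found in the camera images.
- cake_stand: White ceramic footed cake stand, round, fixed to the counter. Plate 150 mm across, its flat top 55 mm above the counter, inside a raised rim 6 mm wide and 4 mm high (138 mm clear inside); foot 96 mm across. Origin: centre of the foot, at counter height, z up. Axes always match the world's: x straight away from the robot to the customers' side, y to the robot's left.
- bread_board: Pale wooden board lying flat, fixed to the counter: 260 mm long (x), 130 mm wide (y), 18 mm thick, plus a handle 78 mm long, 36 mm wide at one end, pointing roughly to the robot. Origin: middle of the 260 x 130 rectangle, at counter height (top at z = 18 mm). x runs along it away from the handle: handle-end edge at x = -130 mm, plain end at x = +130 mm.
- ring_cake: Small golden-brown fluted ring cake, firm, 64 mm across at the side, 44 mm high, with a dark hollow in the middle of its top. Side upright from 8 to 30 mm height. About 100 g. Origin: centre of the underside, z up; round, so yaw does not matter.
- glass_dome: Clear glass cake dome, open below, standing on its lower edge: 118 mm across, glass 4 mm thick, 80 mm high to the top of the glass (75 mm inside). Dark wooden knob on top: cylinder 28 mm across, to be gripped 95 to 115 mm above the lower edge; top at 118 mm. About 400 g. Origin: centre of the lower edge, z up; round.
- tin_loaf: Brown crusty tin loaf with four slanting pale cuts on top: 140 mm long (its x), 64 mm wide (its y), 58 mm high, rounded edges, firm. About 250 g. Origin: centre of the underside, z up. Both ends are alike.
- jam_jar: Round amber jam jar with brass-coloured lid and paper label, 56 mm across, 75 mm high. About 220 g. Origin: centre of the underside, z up; round.
- slate_sign: Standing sign: a dark slate 8 mm thick (x), 70 mm wide (y), from 14 to 86 mm height, upright in the middle of a wooden foot 30 mm deep (x), 80 mm wide (y), 16 mm high. Same chalk bun on both faces: either may look at the customers. About 130 g. Can be pinched across the slate from above. Origin: centre of the foot's underside, x square to the slate, z up.
- coffee_cup: Bystander: white espresso cup without handle, 64 mm across, 58 mm high; origin at the centre of its underside. Loose; leave it.
- pastry_tongs: Bystander: steel pastry tongs lying flat, about 245 mm long (its y) and 75 mm wide, 20 mm high, at the far side of the counter; origin near their middle, at counter height. Loose; leave them.
- counter_bell: Bystander: brass counter bell on a dark round base 84 mm across, 55 mm high; origin at the centre of its underside. Loose; leave it.

How it is judged:
At the end, for the whole second after the job is handed in: At rest, upright: cake on stand within 13 mm of its middle; dome seated over it within 11 mm; sign 150 (+-15) mm beyond stand's middle, 15 mm sideways, 0.2 rad; loaf along board, end 20 (+-15) mm from plain end, 13 mm sideways, 0.15 rad; jar 50 (+-15) mm from handle-end edge, 15 mm sideways (horizontal distance between ring_cake and cake_stand below 0.013 m and z of ring_cake in the frame of cake_stand between 0.051 and 0.059 m and angle between each of ring_cake, tin_loaf, jam_jar's own z axis and vertical below 0.12 rad and horizontal distance between glass_dome and cake_stand below 0.011 m and z of glass_dome in the frame of cake_stand between 0.051 and 0.058 m and angle between glass_dome's own z axis and vertical below 0.04 rad and x of tin_loaf in the frame of bread_board between 0.025 and 0.055 m and y of tin_loaf in the frame of bread_board between -0.013 and 0.013 m and z of tin_loaf in the frame of bread_board between 0.014 and 0.022 m and angle between the x axis of tin_loaf and the x axis of bread_board, either way round below 0.15 rad and x of jam_jar in the frame of bread_board between -0.095 and -0.065 m and y of jam_jar in the frame of bread_board between -0.015 and 0.015 m and z of jam_jar in the frame of bread_board between 0.014 and 0.022 m and x of slate_sign in the frame of cake_stand between 0.135 and 0.165 m and y of slate_sign in the frame of cake_stand between -0.015 and 0.015 m and height (world z) of slate_sign between -0.004 and 0.004 m and angle between slate_sign's own z axis and vertical below 0.1 rad and angle between the x axis of slate_sign and the x axis of cake_stand, either way round below 0.2 rad and linear speed of each of ring_cake, glass_dome, tin_loaf, jam_jar, slate_sign below 0.02 m/s); the robot touches nothing.
It fails at once if coffee cup: moved more than 20 mm (distance of coffee_cup from where it was at the start of the episode above 0.02 m).
It fails at once if pastry tongs: moved more than 20 mm (distance of pastry_tongs from where it was at the start of the episode above 0.02 m).
It fails at once if counter bell: moved more than 20 mm (distance of counter_bell from where it was at the start of the episode above 0.02 m).
It fails at once if the glass dome is driven hard onto the stand (over 60 N) (contact force between glass_dome and cake_stand above 60 N).
It fails at once if the glass dome is dropped (falls freely by about 2 cm or more) (linear speed of glass_dome above 0.6 m/s and contact force between the fingers and glass_dome below 0.5 N).
It also fails if it takes over 134 s, if anything falls off the work surface, if the arm or the gripper's body presses on something with over 40 N, if the wrist force passes 120 N, or if a joint passes its speed limit or range.

### The arm

A 6-joint arm with a two-finger parallel gripper is mounted at the origin on the work surface. World frame = base frame: x ahead of the robot, y to its left, z up, the work surface at z = 0. Lengths are in m, angles in rad, forces in N, time in s.
With the tool pointing down it reaches from about 0.375 to 0.975 m from the base axis. Payload 3.8 kg.
Tool frame: the origin (TCP) lies midway between the tips of the shut fingers; the grasp point (between the pads) lies 19 mm behind it; z points along the fingers, y is the line along which they close (so a half turn about z gives the same grasp; the last joint's range is limited). The gripper opens to 85 mm and grips with 20 to 120 N. Pads are 22 mm wide; open, the fingers measure 114 mm over their backs; the gripper's body (76 mm by 85 mm) begins 54 mm behind the grasp point. The pads swing forward as they close: fully open they stand 13 mm farther back than shut.
Start: joints at [1.248, 0.264, 1.604, -0, 1.274, -0.037], TCP at [0.19, 0.648, 0.231] pointing down, gripper open.
Joint ranges: [-2.63, 2.63], [-0.94, 2.18], [0.31, 2.57], [-1.31, 4.45], [0, 2.66], [-2.55, 2.55]. Speed limits (rad/s): [2.57, 2.57, 3.14, 3.14, 3.14, 3.14].

### API

Orientations are given as a rotation vector (axis times angle).
In Python, from workcell import status, read_camera, workorder, masks_of gives the robot as it stands.
- The arm moves only by the tool drive_tool, never from a script. Its argument "rows" is a list of rows, each a list of 7 numbers: the turn, a rotation vector about the tool's x, y, z in degrees, then the shift along the tool's x, y, z in m, then the opening, from 0 (shut) to 1 (fully open). In form: [[ax, ay, az, tx, ty, tz, claw], ...]. A call has 1 to 8 rows; each row shifts and turns the commanded pose from where the row before left it, along the tool's axes as they then stand; what a row does not reach is not made up. A row lasts 1/12 s, in which the tool goes at most 41.7 mm and 7.16 degrees, less where a joint would pass 70% of its speed; a pose out of reach is approached as far as the arm can. A call is refused whole if a number of a shift passes 0.0417 or a number of a turn 7.16, either way. A call with a gripper value outside its range is refused whole. The fingers move at their own pace and stop on an object; "force" is the grip in N (left out, the last holds). Time passes only in rows, so rows that do not move let the fingers close. It gives the time, the measured TCP pose, the force, the opening and the grip force at its end, in the units of the state.
- status.read_state(): the state, without advancing time (a new reading comes with each control period).
- read_camera(name): name is "side" or "top"; returns a dict with "color" (420x560x3 uint8, red, green, blue), "intrinsics" (3x3 intrinsics, pixels), "world_from_camera" (4x4, takes a point from camera to world coordinates). Camera axes: x right, y up, looking along -z (the intrinsics and any distortion apply to the point x, -y, -z); pixel columns grow to the right and rows downward; lengths in m; the calibration is good to about 2 mm. A picture is of the moment at which its call begins. There is no depth.
- workorder.finish_job(): hands the job in; it is judged then, once.
Trained networks look in a picture, given as the dict that the camera call returned (one of the last four; its "shot" number tells which), for a name from the list of things; names that differ only in an ending like _2 or _b are one class to them, and where a whole thing is asked for, a point or a joint stands for the part that bears it (a point fixed in the world has none). Each returns a list of dicts, best first, with "score" (0 to 1); they miss things now and then, are a little off and sometimes report something else, mostly with a low value. They report only what shows in the picture. A call takes as long as a camera call.
- masks_of(picture, name): "mask" (420x560 bool, what is visible of it) and "bbox" ([left, top, right, bottom] in pixels, round what is visible of it).
The state is a dict: "time": time; "q": joint angles; "joint_vel": joint speeds; "joint_torque": joint torques, N m; "tool_pos": TCP position; "tcp_rot": TCP orientation; "wrist_force": force on the tool from outside, world axes, zero at the start; "torque": the same for the moment, N m; "width": opening from 0.0 (shut) to 1.0 (fully open); "grip_force": force on a finger pad.
Only numpy, scipy, OpenCV 4.12 (cv2) and the standard library are available. Lean on these libraries where they do the work, as an engineer would, in place of code of your own. Each camera call takes 0.05 s, during which the arm holds its last target. There are 200 camera calls.

## Working session

There is one attempt and no reset: what is moved stays moved. The work goes in short steps, Python scripts to look and compute and a tool call to move; the robot and the scene stay as the last step left them, time stands still between calls to the robot, and variables do not carry over. Pictures are saved under pics/ and viewed, at most 14 in all, crops included, and the job is handed in when it is done.

Besides the shell and the picture viewer there is one more tool, called after ">>>" by a JSON object that holds its "fn" and its "kwargs", one argument or row to a line. drive_tool: Moves the arm, as the interface text tells. Its arguments: {"type":"object","properties":{"rows":{"type":"array"},"force":{"type":"number"}},"required":["rows"]}

```bash
ls; mkdir -p pics; python3 - <<'E'
from workcell import status, read_camera, masks_of
import cv2,numpy as np
print(status.read_state())
for c in ("side","top"):
    p=read_camera(c); cv2.imwrite(f"pics/{c}0.png",p["color"][...,::-1])
    print(c,p["intrinsics"],p["world_from_camera"],[k for k in p])
    for n in "cake_stand bread_board ring_cake glass_dome tin_loaf jam_jar slate_sign coffee_cup pastry_tongs counter_bell".split():
        print(n,[(round(d["score"],2),[int(v) for v in d["bbox"]],int(d["mask"].sum())) for d in masks_of(p,n)[:3]])
E
```

```text
pics
{'time': 0.0, 'q': array([ 1.24811873e+00,  2.64740261e-01,  1.60540369e+00,  6.14362556e-06,
        1.27372899e+00, -3.68784352e-02]), 'joint_vel': array([ 1.62710835e-03, -9.30249714e-05, -6.78426712e-04,  2.11830238e-03,
       -3.90711466e-04,  1.35756918e-03]), 'joint_torque': array([ 9.56740660e-04, -5.15123820e+01, -3.67306387e+01,  1.76112517e-04,
        1.30107970e-02,  1.22873551e-06]), 'tool_pos': array([0.19004486, 0.64690649, 0.22995471]), 'tcp_rot': array([-0.44734958, -3.10915942,  0.00352203]), 'wrist_force': array([0.42737719, 0.36419021, 0.44375639]), 'torque': array([ 0.02724427, -0.01638697, -0.03044633]), 'grip_force': 0.0, 'width': 0.9995646939372432}
side [[396.71735993   0.         278.6837308 ]
 [  0.         396.71735993 214.75365327]
 [  0.           0.           1.        ]] [[-0.98358236  0.12253888 -0.13247628  0.47156739]
 [-0.17945345 -0.58674426  0.78963766  0.8373868 ]
 [ 0.01903162  0.80044699  0.59910133  0.67570305]
 [ 0.          0.          0.          1.        ]] ['color', 'intrinsics', 'world_from_camera', 'shot']
cake_stand [(0.89, [2
[... 824 characters left out ...]
'color', 'intrinsics', 'world_from_camera', 'shot']
cake_stand [(0.72, [174, 214, 240, 276], 3245)]
bread_board [(0.75, [355, 185, 409, 329], 6513)]
ring_cake [(0.98, [270, 188, 294, 213], 534), (0.34, [352, 186, 408, 332], 6637)]
glass_dome [(0.86, [92, 257, 146, 308], 2163)]
tin_loaf [(0.78, [445, 247, 483, 312], 1851), (0.32, [118, 207, 148, 231], 613)]
jam_jar [(0.59, [427, 200, 460, 223], 565), (0.46, [91, 259, 147, 307], 2211)]
slate_sign [(0.62, [267, 262, 303, 275], 419), (0.16, [269, 186, 295, 214], 569)]
coffee_cup [(0.57, [118, 206, 149, 233], 662)]
pastry_tongs [(0.98, [232, 126, 333, 152], 1221)]
counter_bell [(0.74, [129, 152, 169, 186], 995), (0.46, [94, 256, 148, 307], 2129)]
```

View pics/top0.png

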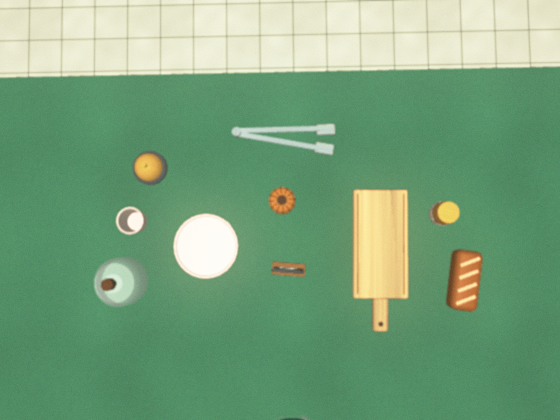

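View pics/side0.png

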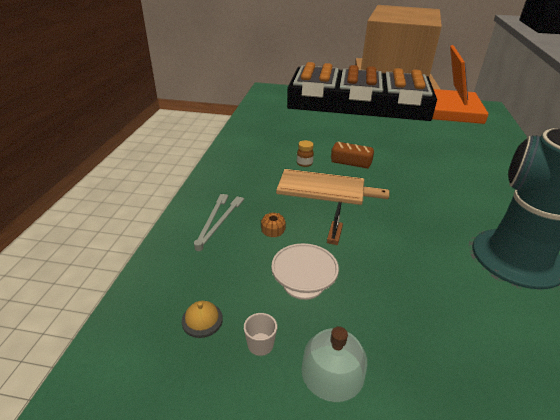

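```bash
cat > h.py <<'E'
from workcell import status, read_camera, masks_of
import cv2,numpy as np
from scipy.optimize import minimize
def cyl(*zr):
    a=np.linspace(0,2*np.pi,40)
    return np.vstack([np.c_[r*np.cos(a),r*np.sin(a),0*a+z] for z,r in zr])/1000
def box(x0,x1,y0,y1,z0,z1): return np.array([[x,y,z] for x in(x0,x1) for y in(y0,y1) for z in(z0,z1)])/1000
M={"cake_stand":[cyl((0,48),(10,46)),cyl((45,60),(55,75),(59,75))],
"bread_board":[box(-130,130,-65,65,0,18),box(-208,-130,-18,18,0,18)],
"ring_cake":[cyl((0,28),(8,32),(30,32),(44,22))],
"glass_dome":[cyl((0,59),(35,59),(55,52),(70,38),(80,15)),cyl((80,8),(92,14),(118,14))],
"tin_loaf":[box(-68,68,-30,30,0,54),box(-64,64,-28,28,2,58),box(-70,70,-32,32,5,48)],
"jam_jar":[cyl((0,28),(75,26))],
"slate_sign":[box(-15,15,-40,40,0,16),box(-4,4,-35,35,14,86)],
"coffee_cup":[cyl((0,24),(58,32))],"counter_bell":[cyl((0,42),(12,42)),cyl((12,35),(35,28),(55,5))],
"pastry_tongs":[box(-37,37,-122,122,0,20)]}
M["tin_loaf"]=[np.vstack(M["tin_loaf"])]
def proj(p,P):
    T=np.linalg.inv(p["world_from_camera"]); c=P@T[:3,:3].T+T[:3,3]
    u=(c*[1,-1,-1])@p["intrinsics"].T; return u[:,:2]/u[:,2:]
def pose(n,x,z=0):
    c,s=np.cos(x[2]),np.sin(x[2]); R=np.array([[c,-s,0],[s,c,0],[0,0,1]])
    return [m@R.T+[x[0],x[1],z] for m in M[n]]
def render(p,n,x,z=0):
    im=np.zeros((840,1120),np.uint8)
    for P in pose(n,x,z):
        h=cv2.convexHull((proj(p,P)+.5).astype(np.float32)*2-.5)
        cv2.fillConvexPoly(im,np.round(h*16).astype(np.int32),255,cv2.LINE_AA,4)
    return im/255.
def fit(n,views,x0,z=0,yaw=True):
    ms=[(p,cv2.resize(m.astype(np.float32),(1120,840))) for p,m in views]
    def f(v):
        x=[v[0],v[1],v[2]*10 if yaw else 0]; e=0
        for p,m in ms:
            r=render(p,n,x,z); e+=1-np.minimum(r,m).sum()/np.maximum(r,m).sum()
        return e/len(ms)
    v0=np.array([x0[0],x0[1],x0[2]/10]);k=3 if yaw else 2
    S=np.vstack([v0]+[v0+.02*np.eye(3)[i] for i in range(k)])[:,:k]
    g=lambda v:f(np.r_[v,v0[k:]])
    r=minimize(g,v0[:k],method="Nelder-Mead",options=dict(initial_simplex=S,xatol=1e-4,fatol=1e-4))
    x=r.x.copy()
    if yaw:x[2]*=10
    return np.round(x,4),round(r.fun,3)
def ray(p,uv,z):
    d=np.linalg.inv(p["intrinsics"])@[uv[0],uv[1],1]*[1,-1,-1]; W=p["world_from_camera"]
    d=W[:3,:3]@d; o=W[:3,3]; return (o+d*(z-o[2])/d[2])[:2]
E
cat > look.py <<'E'
from h import *
import sys
def look(names,z={}):
    P={c:read_camera(c) for c in("top","side")}
    for n in names:
        V={}
        for c in P:
            d=masks_of(P[c],n)
            if d and d[0]["score"]>.5: V[c]=d[0]["mask"]
        if "top" not in V: print(n,"no top",list(V)); continue
        yx=np.argwhere(V["top"]).mean(0)
        x0=ray(P["top"],yx[::-1],z.get(n,0)+.02)
        yaws=[0,.8,1.57,-.8] if n in("tin_loaf","slate_sign","pastry_tongs") else [0]
        yaw=n in("tin_loaf","slate_sign","bread_board")
        for vs in [list(V)]+([[k] for k in V] if len(V)>1 else []):
            b=min((fit(n,[(P[c],V[c]) for c in vs],[*x0,y],z.get(n,0),yaw) for y in (yaws if yaw else [0])),key=lambda t:t[1])
            print(n,vs,b)
    return P
if __name__=="__main__": look(sys.argv[1:])
E
time python3 look.py cake_stand bread_board ring_cake glass_dome tin_loaf jam_jar slate_sign coffee_cup counter_bell
```

```text
cake_stand ['top', 'side'] (array([0.5183, 0.1951]), np.float64(0.041))
cake_stand ['top'] (array([0.5176, 0.1949]), np.float64(0.033))
cake_stand ['side'] (array([0.5184, 0.1958]), np.float64(0.048))
bread_board ['top', 'side'] (array([ 0.518 , -0.218 , -0.0245]), np.float64(0.068))
bread_board ['top'] (array([ 0.5173, -0.2178, -0.0262]), np.float64(0.031))
bread_board ['side'] (array([ 0.5178, -0.2215, -0.0025]), np.float64(0.096))
ring_cake ['top', 'side'] (array([0.6255, 0.0181]), np.float64(0.056))
ring_cake ['top'] (array([0.6257, 0.0181]), np.float64(0.04))
ring_cake ['side'] (array([0.6251, 0.0181]), np.float64(0.071))
glass_dome ['top', 'side'] (array([0.4359, 0.4053]), np.float64(0.034))
glass_dome ['top'] (array([0.4359, 0.4061]), np.float64(0.028))
glass_dome ['side'] (array([0.4359, 0.404 ]), np.float64(0.029))
tin_loaf ['top', 'side'] (array([ 0.4312, -0.4093, -0.1132]), np.float64(0.121))
tin_loaf ['top'] (array([ 0.4313, -0.4081, -0.1374]), np.float64(0.111))
tin_loaf ['side'] (array([ 0.431 , -0.4128, -0.0837]), np.float64(0.124))
jam_jar ['top', 'side'] (array([ 0.5891, -0.3641]), np.float64(0.12))
jam_jar ['top'] (array([ 0.5889, -0.3637]), np.float64(0.084))
jam_jar ['side'] (array([ 0.59 , -0.374]), np.float64(0.146))
slate_sign ['top', 'side'] (array([ 0.4599,  0.0039, -0.0891]), np.float64(0.111))
slate_sign ['top'] (array([ 0.4599,  0.0041, -0.0879]), np.float64(0.09))
slate_sign ['side'] (array([ 0.4599,  0.0014, -0.0896]), np.float64(0.124))
coffee_cup ['top', 'side'] (array([0.5809, 0.3732]), np.float64(0.069))
coffee_cup ['top'] (array([0.5812, 0.3721]), np.float64(0.063))
coffee_cup ['side'] (array([0.5806, 0.3751]), np.float64(0.053))
counter_bell ['top', 'side'] (array([0.7115, 0.3428]), np.float64(0.085))
counter_bell ['top'] (array([0.7113, 0.3414]), np.float64(0.103))
counter_bell ['side'] (array([0.7116, 0.3427]), np.float64(0.066))
real	0m48.392s
user	0m27.134s
sys	0m17.678s
```

>>> {"fn": "drive_tool", "kwargs": {
  "rows": [
    [0,0,7.16,0,0,0,1],
    [0,0,7.16,0,0,0,1],
    [0,0,7.16,0,0,0,1],
    [0,0,7.16,0,0,0,1],
    [0,0,7.16,0,0,0,1],
    [0,0,7.16,0,0,0,1],
    [0,0,7.16,0,0,0,1],
    [0,0,7.16,0,0,0,1]
  ],
  "force": 40
}}

```text
time: 2.77
tool_pos: [0.1903, 0.6476, 0.2313]
tcp_rot: [1.891, 2.509, 0.0]
wrist_force: [0.0, -0.2, 0.6]
width: 0.999
grip_force: 0.0
```

>>> {"fn": "drive_tool", "kwargs": {
  "rows": [
    [0,0,7.16,0,0,0,1],
    [0,0,7.16,0,0,0,1],
    [0,0,7.16,0,0,0,1],
    [0,0,0,-0.036,0.019,0.002,1],
    [0,0,0,-0.036,0.019,0.002,1],
    [0,0,0,-0.036,0.019,0.002,1],
    [0,0,0,-0.036,0.019,0.002,1],
    [0,0,0,-0.036,0.019,0.002,1]
  ]
}}

```text
time: 3.43
tool_pos: [0.2691, 0.4582, 0.2212]
tcp_rot: [2.318, 2.121, 0.0]
wrist_force: [0.3, -0.2, 0.5]
width: 1.001
grip_force: 0.0
```

>>> {"fn": "drive_tool", "kwargs": {
  "rows": [
    [0,0,0,-0.036,0.019,0.002,1],
    [0,0,0,-0.036,0.019,0.002,1],
    [0,0,0,-0.036,0.019,0.002,1],
    [0,0,0,-0.036,0.019,0.002,1],
    [0,0,0,-0.036,0.019,0.002,1],
    [0,0,0,-0.036,0.019,0.002,1],
    [0,0,0,-0.036,0.019,0.002,1],
    [0,0,0,-0.036,0.019,0.002,1]
  ]
}}

```text
time: 4.1
tool_pos: [0.3948, 0.1576, 0.2057]
tcp_rot: [2.318, 2.12, 0.002]
wrist_force: [0.5, 0.5, -0.1]
width: 1.004
grip_force: 0.0
```

```bash
cat > go.py <<'E'
# go.py x y z yaw_deg(of tool y): remaining turn (tool deg) and shift (in tool axes after the turn)
from h import *
import sys
from scipy.spatial.transform import Rotation as R
x,y,z,w=map(float,sys.argv[1:5]); s=status.read_state()
r=R.from_rotvec(s["tcp_rot"]); a=np.radians(w); ty=np.array([np.cos(a),np.sin(a),0]); tz=np.array([0,0,-1.])
g=np.column_stack([np.cross(ty,tz),ty,tz]); d=np.array([x,y,z])-s["tool_pos"]
print("t",round(s["time"],2),"pos",s["tool_pos"].round(4),"q1,q6",s["q"][[0,5]].round(2),"F",s["wrist_force"].round(1),"w",round(s["width"],3),"grip",round(s["grip_force"],1))
print("turn",np.degrees((r.inv()*R.from_matrix(g)).as_rotvec()).round(2),"shift",(g.T@d).round(4))
E
python3 go.py 0.460 0.004 0.047 -5.1
```

```text
t 4.1 pos [0.3948 0.1576 0.2057] q1,q6 [0.32 0.41] F [ 0.5  0.5 -0.1] w 1.004 grip 0.0
turn [ 0.08 -0.03 -0.01] shift [-0.1472  0.0786  0.1587]
```

>>> {"fn": "drive_tool", "kwargs": {
  "rows": [
    [0,0,0,-0.0368,0.0197,0,1],
    [0,0,0,-0.0368,0.0197,0,1],
    [0,0,0,-0.0368,0.0197,0,1],
    [0,0,0,-0.0368,0.0197,0,1],
    [0,0,0,0,0,0.04,1],
    [0,0,0,0,0,0.04,1],
    [0,0,0,0,0,0.04,1],
    [0,0,0,0,0,0.038,1]
  ]
}}

```text
time: 4.77
tool_pos: [0.4598, 0.0053, 0.0461]
tcp_rot: [2.32, 2.117, 0.002]
wrist_force: [0.2, 0.1, -0.1]
width: 1.001
grip_force: 0.0
```

>>> {"fn": "drive_tool", "kwargs": {
  "rows": [
    [0,0,0,0,0,0,0],
    [0,0,0,0,0,0,0],
    [0,0,0,0,0,0,0],
    [0,0,0,0,0,0,0],
    [0,0,0,0,0,0,0],
    [0,0,0,0,0,0,0],
    [0,0,0,0,0,0,0],
    [0,0,0,0,0,0,0]
  ]
}}

```text
time: 5.43
tool_pos: [0.4615, 0.0061, 0.0496]
tcp_rot: [2.316, 2.118, 0.005]
wrist_force: [-0.8, -0.4, 6.0]
width: 0.087
grip_force: 39.8
```

```bash
python3 go.py 0.668 0.195 0.12 0
```

```text
t 5.43 pos [0.4615 0.0061 0.0496] q1,q6 [-0.04  0.05] F [-0.8 -0.4  6. ] w 0.087 grip 39.8
turn [ 0.23 -0.   -5.12] shift [ 0.1889  0.2065 -0.0704]
```

>>> {"fn": "drive_tool", "kwargs": {
  "rows": [
    [0,0,0,0,0,-0.03,0],
    [0,0,0,0,0,-0.03,0],
    [0,0,-5.1,0,0,-0.03,0],
    [0,0,0,0.027,0.0295,0,0],
    [0,0,0,0.027,0.0295,0,0],
    [0,0,0,0.027,0.0295,0,0],
    [0,0,0,0.027,0.0295,0,0],
    [0,0,0,0.027,0.0295,0,0]
  ]
}}

```text
time: 6.1
tool_pos: [0.6085, 0.1424, 0.1383]
tcp_rot: [2.221, 2.22, 0.002]
wrist_force: [0.6, -1.0, -0.3]
width: 0.089
grip_force: 39.7
```

>>> {"fn": "drive_tool", "kwargs": {
  "rows": [
    [0,0,0,0.027,0.0295,0,0],
    [0,0,0,0.027,0.0295,0,0],
    [0,0,0,0,0,0,0],
    [0,0,0,0,0,0,0]
  ]
}}

```text
time: 6.43
tool_pos: [0.6672, 0.1966, 0.1368]
tcp_rot: [-2.22, -2.223, 0.0]
wrist_force: [-1.0, -0.1, -1.2]
width: 0.088
grip_force: 40.0
```

```bash
python3 go.py 0.668 0.195 0.048 0; python3 - <<'E'
from h import *
p=read_camera("side"); cv2.imwrite("pics/s1.png",p["color"][...,::-1])
x=status.read_state()["tool_pos"]
for d in masks_of(p,"slate_sign")[:1]:
    print(d["score"],d["bbox"])
    b=min((fit("slate_sign",[(p,d["mask"])],[x[0],x[1],0],z,True)+(z,) for z in np.arange(.06,.12,.01)),key=lambda t:t[1]); print(b)
E
```

```text
t 6.43 pos [0.6672 0.1966 0.1368] q1,q6 [0.25 0.25] F [-1.  -0.1 -1.2] w 0.088 grip 40.0
turn [-0.02  0.01  0.09] shift [-0.0016  0.0008  0.0888]
0.64 [228.7, 212.9, 251.8, 257.7]
(array([0.6764, 0.1646, 0.033 ]), np.float64(0.243), np.float64(0.06))
```

View pics/s1.png

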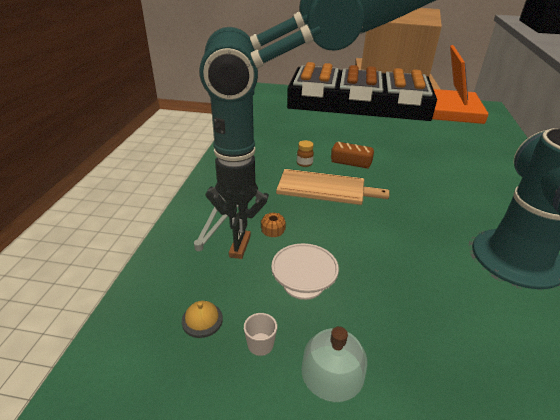

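>>> {"fn": "drive_tool", "kwargs": {
  "rows": [
    [0,0,0,-0.0016,0.0008,0.03,0],
    [0,0,0,0,0,0.025,0],
    [0,0,0,0,0,0.015,0],
    [0,0,0,0,0,0.01,0],
    [0,0,0,0,0,0.006,0],
    [0,0,0,0,0,0,0],
    [0,0,0,0,0,0,0],
    [0,0,0,0,0,0,0]
  ]
}}

```text
time: 7.2
tool_pos: [0.6681, 0.1934, 0.0529]
tcp_rot: [2.221, 2.22, 0.003]
wrist_force: [0.5, 0.0, -1.6]
width: 0.087
grip_force: 40.1
```

>>> {"fn": "drive_tool", "kwargs": {
  "rows": [
    [0,0,0,0,0,0.0015,0],
    [0,0,0,0,0,0.0015,0],
    [0,0,0,0,0,0,0],
    [0,0,0,0,0,0,0]
  ]
}}

```text
time: 7.53
tool_pos: [0.6681, 0.1937, 0.0496]
tcp_rot: [2.221, 2.22, 0.003]
wrist_force: [-0.5, 1.1, 3.7]
width: 0.086
grip_force: 40.7
```

>>> {"fn": "drive_tool", "kwargs": {
  "rows": [
    [0,0,0,0,0,0,0.3],
    [0,0,0,0,0,0,0.3],
    [0,0,0,0,0,0,1],
    [0,0,0,0,0,0,1],
    [0,0,0,0,0,0,1],
    [0,0,0,0,0,-0.03,1],
    [0,0,0,0,0,-0.04,1],
    [0,0,0,0,0,-0.04,1]
  ]
}}

```text
time: 8.2
tool_pos: [0.6653, 0.1928, 0.1571]
tcp_rot: [-2.22, -2.219, 0.007]
wrist_force: [0.3, 0.3, -0.3]
width: 1.001
grip_force: 0.0
```

>>> {"fn": "drive_tool", "kwargs": {
  "rows": [
    [0,0,0,-0.035,-0.0085,0,1],
    [0,0,0,-0.035,-0.0085,0,1],
    [0,0,0,-0.035,-0.0085,0,1],
    [0,0,0,-0.035,-0.0085,0,1],
    [0,0,0,-0.035,-0.0085,0,1],
    [0,0,0,0,0,0,1]
  ]
}}

```text
time: 8.7
tool_pos: [0.6226, 0.0126, 0.1581]
tcp_rot: [2.226, 2.216, -0.005]
wrist_force: [0.1, 0.1, -0.1]
width: 1.003
grip_force: 0.0
```

```bash
python3 go.py 0.6255 0.0181 -0.003 0; python3 look.py slate_sign ring_cake
```

```text
t 8.7 pos [0.6226 0.0126 0.1581] q1,q6 [-0.02 -0.01] F [ 0.1  0.1 -0.1] w 1.003 grip 0.0
turn [-0.09  0.17 -0.26] shift [0.0055 0.0029 0.1611]
slate_sign ['top', 'side'] (array([0.6678, 0.1908, 0.0155]), np.float64(0.095))
slate_sign ['top'] (array([0.6675, 0.1917, 0.0074]), np.float64(0.103))
slate_sign ['side'] (array([0.6679, 0.1898, 0.0316]), np.float64(0.082))
ring_cake no top ['side']
```

>>> {"fn": "drive_tool", "kwargs": {
  "rows": [
    [0,0,0,0.0055,0.003,0.035,1],
    [0,0,0,0,0,0.036,1],
    [0,0,0,0,0,0.036,1],
    [0,0,0,0,0,0.034,1],
    [0,0,0,0,0,0.02,1],
    [0,0,0,0,0,0,1],
    [0,0,0,0,0,0,0],
    [0,0,0,0,0,0,0]
  ],
  "force": 35
}}

```text
time: 9.67
tool_pos: [0.6289, 0.0246, -0.0013]
tcp_rot: [2.22, 2.221, 0.002]
wrist_force: [0.3, 0.3, 2.8]
width: 0.744
grip_force: 3.3
```

>>> {"fn": "drive_tool", "kwargs": {
  "rows": [
    [0,0,0,0,0,0,0],
    [0,0,0,0,0,0,0],
    [0,0,0,0,0,0,0],
    [0,0,0,0,0,0,0],
    [0,0,0,0,0,0,0]
  ]
}}

```text
time: 10.08
tool_pos: [0.6289, 0.0238, -0.0009]
tcp_rot: [2.221, 2.219, 0.003]
wrist_force: [-0.2, 0.5, 5.5]
width: 0.737
grip_force: 38.9
```

>>> {"fn": "drive_tool", "kwargs": {
  "rows": [
    [0,0,0,0,0,-0.02,0],
    [0,0,0,0,0,-0.04,0],
    [0,0,0,0,0,-0.04,0],
    [0,0,0,0.0295,-0.0185,0,0],
    [0,0,0,0.0295,-0.0185,0,0],
    [0,0,0,0.0295,-0.0185,0,0],
    [0,0,0,0.0295,-0.0185,0,0],
    [0,0,0,0.0295,-0.0185,0,0]
  ]
}}

```text
time: 10.75
tool_pos: [0.5338, 0.1721, 0.0973]
tcp_rot: [2.223, 2.22, 0.0]
wrist_force: [-0.3, 0.4, -1.7]
width: 0.738
grip_force: 39.0
```

>>> {"fn": "drive_tool", "kwargs": {
  "rows": [
    [0,0,0,0.0295,-0.0185,0,0],
    [0,0,0,0,0,0,0],
    [0,0,0,0,0,0,0],
    [0,0,0,0,0,0,0]
  ]
}}

```text
time: 11.08
tool_pos: [0.5165, 0.2008, 0.0973]
tcp_rot: [2.221, 2.222, -0.0]
wrist_force: [-0.4, -0.5, -0.5]
width: 0.733
grip_force: 39.0
```

```bash
python3 go.py 0.518 0.2007 0.055 0; python3 - <<'E'
from h import *
p=read_camera("side"); cv2.imwrite("pics/s2.png",cv2.resize(p["color"][100:350,180:430,::-1],None,fx=2.4,fy=2.4))
print([(d["score"],d["bbox"]) for d in masks_of(p,"ring_cake")])
for c in M["ring_cake"][:1]:
    for y in (.190,.195,.2,.205):
        u=proj(p,pose("ring_cake",[.518,y,0],.1)[0]); print(y,u.min(0),u.max(0))
E
```

```text
t 11.08 pos [0.5165 0.2008 0.0973] q1,q6 [0.33 0.33] F [-0.4 -0.5 -0.5] w 0.733 grip 39.0
turn [0.02 0.02 0.02] shift [-0.0001  0.0015  0.0423]
[(0.56, [291.7, 230.1, 325.6, 260.3])]
0.19 [291.50356041 227.26380989] [322.00439864 258.24089939]
0.195 [291.14586396 228.6920961 ] [321.7837641  259.83863647]
0.2 [290.78484338 230.13372155] [321.56104107 261.45153823]
0.205 [290.42045211 231.58887399] [321.33619974 263.0798216 ]
```

View pics/s2.png

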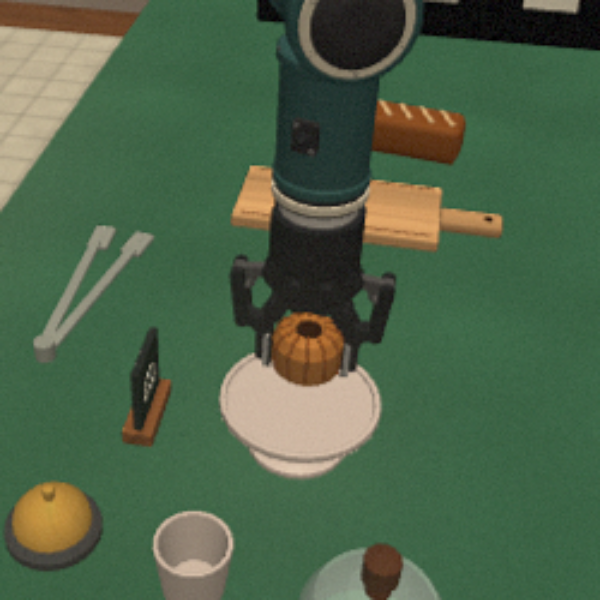

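>>> {"fn": "drive_tool", "kwargs": {
  "rows": [
    [0,0,0,0,0.001,0.02,0],
    [0,0,0,0,0,0.012,0],
    [0,0,0,0,0,0.006,0],
    [0,0,0,0,0,0.003,0],
    [0,0,0,0,0,0.001,0],
    [0,0,0,0,0,0,0],
    [0,0,0,0,0,0,0]
  ]
}}

```text
time: 11.77
tool_pos: [0.5181, 0.2009, 0.0557]
tcp_rot: [2.222, 2.22, 0.001]
wrist_force: [-0.2, -0.1, -0.5]
width: 0.732
grip_force: 39.0
```

>>> {"fn": "drive_tool", "kwargs": {
  "rows": [
    [0,0,0,0,0,0.0012,0],
    [0,0,0,0,0,0,0],
    [0,0,0,0,0,0,0.85],
    [0,0,0,0,0,0,1],
    [0,0,0,0,0,0,1],
    [0,0,0,0,0,-0.04,1],
    [0,0,0,0,0,-0.04,1],
    [0,0,0,0,0,-0.04,1]
  ]
}}

```text
time: 12.43
tool_pos: [0.5165, 0.2006, 0.1745]
tcp_rot: [-2.221, -2.22, 0.004]
wrist_force: [1.3, -0.1, -0.4]
width: 0.996
grip_force: 0.0
```

>>> {"fn": "drive_tool", "kwargs": {
  "rows": [
    [0,0,0,0.034,-0.0137,0,1],
    [0,0,0,0.034,-0.0137,0,1],
    [0,0,0,0.034,-0.0137,0,1],
    [0,0,0,0.034,-0.0137,0,1],
    [0,0,0,0.034,-0.0137,0,1],
    [0,0,0,0.034,-0.0137,0,1],
    [0,0,0,0,0,0,1],
    [0,0,0,0,0,0,1]
  ]
}}

```text
time: 13.1
tool_pos: [0.4345, 0.4066, 0.1742]
tcp_rot: [2.218, 2.225, 0.0]
wrist_force: [0.3, -0.5, -0.4]
width: 1.003
grip_force: 0.0
```

```bash
python3 go.py 0.436 0.4053 0.084 0; sed -i 's/look(sys.argv\[1:\])/look([a.split(":")[0] for a in sys.argv[1:]],{a.split(":")[0]:float(a.split(":")[1]) for a in sys.argv[1:] if ":" in a})/' look.py; python3 look.py ring_cake:0.055 cake_stand
```

```text
t 13.1 pos [0.4345 0.4066 0.1742] q1,q6 [0.71 0.71] F [ 0.3 -0.5 -0.4] w 1.003 grip 0.0
turn [ 0.01 -0.    0.18] shift [-0.0013  0.0015  0.0902]
ring_cake ['top', 'side'] (array([0.5166, 0.1918]), np.float64(0.332))
ring_cake ['top'] (array([0.5169, 0.1918]), np.float64(0.11))
ring_cake ['side'] (array([0.5162, 0.1916]), np.float64(0.553))
cake_stand ['top', 'side'] (array([0.5188, 0.1954]), np.float64(0.403))
cake_stand ['top'] (array([0.5185, 0.1952]), np.float64(0.233))
cake_stand ['side'] (array([0.5194, 0.1958]), np.float64(0.573))
```

>>> {"fn": "drive_tool", "kwargs": {
  "rows": [
    [0,0,0,-0.001,0.001,0.03,1],
    [0,0,0,0,0,0.03,1],
    [0,0,0,0,0,0.02,1],
    [0,0,0,0,0,0.01,1],
    [0,0,0,0,0,0,1],
    [0,0,0,0,0,0,0],
    [0,0,0,0,0,0,0],
    [0,0,0,0,0,0,0]
  ],
  "force": 50
}}

```text
time: 14.07
tool_pos: [0.4378, 0.4049, 0.0862]
tcp_rot: [2.222, 2.22, 0.006]
wrist_force: [-0.2, -0.4, -0.2]
width: 0.608
grip_force: 0.0
```

>>> {"fn": "drive_tool", "kwargs": {
  "rows": [
    [0,0,0,0,0,0,0],
    [0,0,0,0,0,0,0],
    [0,0,0,0,0,0,0],
    [0,0,0,0,0,0,0],
    [0,0,0,0,0,0,0]
  ]
}}

```text
time: 14.48
tool_pos: [0.4369, 0.4046, 0.0856]
tcp_rot: [2.222, 2.221, 0.003]
wrist_force: [-2.8, -1.1, 6.4]
width: 0.311
grip_force: 49.1
```

>>> {"fn": "drive_tool", "kwargs": {
  "rows": [
    [0,0,0,0,0,-0.01,0],
    [0,0,0,0,0,-0.03,0],
    [0,0,0,0,0,-0.03,0],
    [0,0,0,0,0,-0.03,0],
    [0,0,0,0,0,-0.03,0],
    [0,0,0,0,0,0,0],
    [0,0,0,0,0,0,0]
  ]
}}

```text
time: 15.07
tool_pos: [0.4375, 0.4048, 0.2164]
tcp_rot: [2.222, 2.221, 0.007]
wrist_force: [-0.6, 0.4, -4.3]
width: 0.316
grip_force: 50.1
```

>>> {"fn": "drive_tool", "kwargs": {
  "rows": [
    [0,0,0,-0.015,0.006,0,0],
    [0,0,0,-0.03,0.0115,0,0],
    [0,0,0,-0.04,0.015,0,0],
    [0,0,0,-0.04,0.015,0,0],
    [0,0,0,-0.04,0.015,0,0],
    [0,0,0,-0.03,0.0125,0,0],
    [0,0,0,-0.015,0.006,0,0],
    [0,0,0,0,0,0,0]
  ]
}}

```text
time: 15.73
tool_pos: [0.5156, 0.1925, 0.2109]
tcp_rot: [-2.226, -2.216, 0.009]
wrist_force: [1.3, 0.4, -3.4]
width: 0.31
grip_force: 50.1
```

>>> {"fn": "drive_tool", "kwargs": {
  "rows": [
    [0,0,0,0,0,0,0],
    [0,0,0,0,0,0,0],
    [0,0,0,0,0,0,0]
  ]
}}

```text
time: 15.98
tool_pos: [0.5151, 0.1974, 0.2127]
tcp_rot: [-2.22, -2.221, 0.003]
wrist_force: [0.1, 0.4, -3.2]
width: 0.307
grip_force: 50.1
```

```bash
python3 go.py 0.518 0.195 0.142 0; python3 - <<'E'
from h import *
p=read_camera("side"); cv2.imwrite("pics/s3.png",cv2.resize(p["color"][100:350,180:430,::-1],None,fx=2.4,fy=2.4))
print([(d["score"],d["bbox"]) for d in masks_of(p,"glass_dome")])
for y in (.190,.195,.2):
        u=proj(p,pose("glass_dome",[.518,y,0],.13)[0]); print(y,u.min(0),u.max(0))
E
```

```text
t 15.98 pos [0.5151 0.1974 0.2127] q1,q6 [0.32 0.32] F [ 0.1  0.4 -3.2] w 0.307 grip 50.1
turn [-0.14  0.02  0.02] shift [-0.0024  0.0029  0.0707]
[(0.97, [281.1, 195.0, 338.7, 261.9]), (0.5, [288.7, 259.2, 321.7, 272.1])]
0.19 [279.22001023 201.66105307] [336.54018509 257.8711947 ]
0.195 [278.79905633 203.00324312] [336.38376486 259.55326811]
0.2 [278.37412933 204.35828486] [336.22582234 261.25217207]
```

View pics/s3.png

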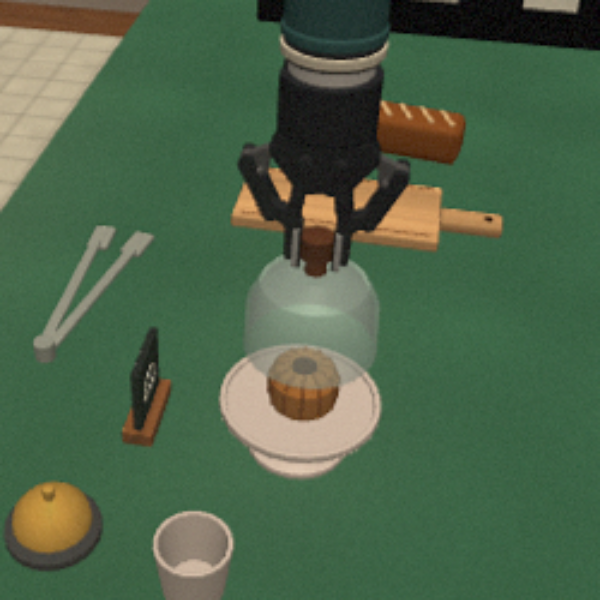

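>>> {"fn": "drive_tool", "kwargs": {
  "rows": [
    [0,0,0,-0.0022,0.0028,0,0],
    [0,0,0,0,0,0.01,0],
    [0,0,0,0,0,0.018,0],
    [0,0,0,0,0,0.018,0],
    [0,0,0,0,0,0.012,0],
    [0,0,0,0,0,0.006,0],
    [0,0,0,0,0,0.003,0],
    [0,0,0,0,0,0,0]
  ]
}}

```text
time: 16.75
tool_pos: [0.5187, 0.1946, 0.1463]
tcp_rot: [-2.222, -2.221, 0.002]
wrist_force: [0.0, 0.3, -3.2]
width: 0.309
grip_force: 50.0
```

>>> {"fn": "drive_tool", "kwargs": {
  "rows": [
    [0,0,0,0,0,0,0],
    [0,0,0,0,0,0,0]
  ]
}}

```text
time: 16.92
tool_pos: [0.52, 0.1949, 0.1483]
tcp_rot: [2.221, 2.22, 0.003]
wrist_force: [0.2, -0.8, -4.1]
width: 0.31
grip_force: 50.0
```

>>> {"fn": "drive_tool", "kwargs": {
  "rows": [
    [0,0,0,0,0,0.001,0],
    [0,0,0,0,0,0.001,0],
    [0,0,0,0,0,0.001,0],
    [0,0,0,0,0,0.001,0],
    [0,0,0,0,0,0,0],
    [0,0,0,0,0,0,0]
  ]
}}

```text
time: 17.42
tool_pos: [0.5189, 0.1946, 0.143]
tcp_rot: [-2.222, -2.221, 0.0]
wrist_force: [0.0, -0.8, -3.7]
width: 0.305
grip_force: 50.1
```

>>> {"fn": "drive_tool", "kwargs": {
  "rows": [
    [0,0,0,0,0,0.001,0],
    [0,0,0,0,0,0.0005,0],
    [0,0,0,0,0,0,0],
    [0,0,0,0,0,0,0]
  ]
}}

```text
time: 17.75
tool_pos: [0.519, 0.1946, 0.1415]
tcp_rot: [-2.222, -2.221, 0.0]
wrist_force: [0.9, 0.8, -3.8]
width: 0.311
grip_force: 50.1
```

>>> {"fn": "drive_tool", "kwargs": {
  "rows": [
    [0,0,0,0,0,0.0007,0],
    [0,0,0,0,0,0.0005,0],
    [0,0,0,0,0,0,0],
    [0,0,0,0,0,0,0]
  ]
}}

```text
time: 18.08
tool_pos: [0.5191, 0.1946, 0.1408]
tcp_rot: [2.222, 2.221, 0.0]
wrist_force: [-2.1, -1.2, -0.3]
width: 0.304
grip_force: 50.4
```

>>> {"fn": "drive_tool", "kwargs": {
  "rows": [
    [0,0,0,0,0,0.0005,0],
    [0,0,0,0,0,0,0],
    [0,0,0,0,0,0,0.4],
    [0,0,0,0,0,0,0.6],
    [0,0,0,0,0,0,1],
    [0,0,0,0,0,0,1],
    [0,0,0,0,0,0,1],
    [0,0,0,0,0,-0.03,1]
  ]
}}

```text
time: 18.75
tool_pos: [0.5146, 0.1931, 0.1637]
tcp_rot: [-2.218, -2.217, 0.017]
wrist_force: [-1.1, -0.6, -1.0]
width: 1.0
grip_force: 0.0
```

>>> {"fn": "drive_tool", "kwargs": {
  "rows": [
    [0,0,0,0,0,-0.04,1],
    [0,0,0,-0.04,-0.0059,0,1],
    [0,0,0,-0.04,-0.0059,0,1],
    [0,0,0,-0.04,-0.0059,0,1],
    [0,0,0,-0.04,-0.0059,0,1],
    [0,0,0,-0.04,-0.0059,0,1],
    [0,0,0,-0.04,-0.0059,0,1],
    [0,0,0,-0.04,-0.0059,0,1]
  ]
}}

```text
time: 19.42
tool_pos: [0.477, -0.0871, 0.2101]
tcp_rot: [2.221, 2.221, 0.001]
wrist_force: [1.4, -1.0, -0.4]
width: 1.002
grip_force: 0.0
```

```bash
python3 go.py 0.4312 -0.4088 0.12 -97; python3 look.py glass_dome:0.055 tin_loaf jam_jar bread_board slate_sign
```

```text
t 19.42 pos [ 0.477  -0.0871  0.2101] q1,q6 [-0.23 -0.23] F [ 1.4 -1.  -0.4] w 1.002 grip 0.0
turn [ 5.000e-02 -4.000e-02  9.699e+01] shift [-0.0063  0.3249  0.0901]
glass_dome ['top', 'side'] (array([0.5182, 0.1953]), np.float64(0.048))
glass_dome ['top'] (array([0.5185, 0.1962]), np.float64(0.036))
glass_dome ['side'] (array([0.518 , 0.1933]), np.float64(0.047))
tin_loaf ['top', 'side'] (array([ 0.4322, -0.4087, -0.1181]), np.float64(0.13))
tin_loaf ['top'] (array([ 0.4312, -0.408 ,  3.0057]), np.float64(0.131))
tin_loaf ['side'] (array([ 0.4324, -0.4128, -0.1388]), np.float64(0.123))
jam_jar ['top', 'side'] (array([ 0.5893, -0.3657]), np.float64(0.114))
jam_jar ['top'] (array([ 0.5891, -0.364 ]), np.float64(0.132))
jam_jar ['side'] (array([ 0.5892, -0.3699]), np.float64(0.081))
bread_board ['top', 'side'] (array([ 0.5182, -0.2184, -0.0167]), np.float64(0.256))
bread_board ['top'] (array([ 0.5619, -0.2183, -0.0363]), np.float64(0.46))
bread_board ['side'] (array([ 0.5181, -0.2203, -0.024 ]), np.float64(0.076))
slate_sign ['top', 'side'] (array([0.6673, 0.1909, 0.0359]), np.float64(0.126))
slate_sign ['top'] (array([ 0.6676,  0.1929, -0.0057]), np.float64(0.11))
slate_sign ['side'] (array([0.6674, 0.1897, 0.0454]), np.float64(0.126))
```

>>> {"fn": "drive_tool", "kwargs": {
  "rows": [
    [0,0,7.1,0,0,0,1],
    [0,0,7.1,0,0,0,1],
    [0,0,7.1,0,0,0,1],
    [0,0,7.1,0,0,0,1],
    [0,0,7.1,0,0,0,1],
    [0,0,7.1,0,0,0,1],
    [0,0,7.1,0,0,0,1],
    [0,0,7.1,0,0,0,1]
  ]
}}

```text
time: 20.68
tool_pos: [0.4777, -0.0847, 0.2099]
tcp_rot: [3.013, 0.889, -0.0]
wrist_force: [0.6, -0.2, 0.4]
width: 0.999
grip_force: 0.0
```

>>> {"fn": "drive_tool", "kwargs": {
  "rows": [
    [0,0,7.1,0,0,0,1],
    [0,0,7.1,0,0,0,1],
    [0,0,7.1,0,0,0,1],
    [0,0,7.1,0,0,0,1],
    [0,0,7.1,0,0,0,1],
    [0,0,4.9,0,0,0,1],
    [0,0,0,0,0.04,0,1],
    [0,0,0,0,0.04,0,1]
  ]
}}

```text
time: 21.35
tool_pos: [0.4681, -0.1634, 0.2101]
tcp_rot: [-3.136, 0.189, -0.001]
wrist_force: [-0.3, -0.5, -0.3]
width: 1.0
grip_force: 0.0
```

>>> {"fn": "drive_tool", "kwargs": {
  "rows": [
    [0,0,0,0,0.04,0.005,1],
    [0,0,0,0,0.04,0.01,1],
    [0,0,0,0,0.04,0.01,1],
    [0,0,0,0,0.04,0.01,1],
    [0,0,0,0,0.04,0.01,1],
    [0,0,0,0,0.03,0.01,1],
    [0,0,0,0,0,0,1],
    [0,0,0,0,0,0,1]
  ]
}}

```text
time: 22.02
tool_pos: [0.4379, -0.3935, 0.1537]
tcp_rot: [-3.133, 0.201, 0.003]
wrist_force: [-1.6, 0.0, -0.3]
width: 0.998
grip_force: 0.0
```

```bash
python3 go.py 0.4315 -0.4088 0.003 -97.2
```

```text
t 22.02 pos [ 0.4379 -0.3935  0.1537] q1,q6 [-0.77  0.92] F [-1.6  0.  -0.3] w 0.998 grip 0.0
turn [-0.09  0.1  -0.16] shift [-0.0044  0.016   0.1507]
```

>>> {"fn": "drive_tool", "kwargs": {
  "rows": [
    [0,0,0,-0.0044,0.016,0.02,1],
    [0,0,0,0,0,0,1],
    [0,0,0,0,0,0,1]
  ],
  "force": 50
}}

```text
time: 22.27
tool_pos: [0.4319, -0.4064, 0.1341]
tcp_rot: [-3.133, 0.197, 0.003]
wrist_force: [-0.4, -0.4, -0.8]
width: 1.002
grip_force: 0.0
```

```bash
python3 go.py 0.4315 -0.4088 0.003 -97.2
```

```text
t 22.27 pos [ 0.4319 -0.4064  0.1341] q1,q6 [-0.8  0.9] F [-0.4 -0.4 -0.8] w 1.002 grip 0.0
turn [-0.12  0.11 -0.01] shift [-1.000e-04  2.500e-03  1.311e-01]
```

>>> {"fn": "drive_tool", "kwargs": {
  "rows": [
    [0,0,0,0,0.0015,0.03,1],
    [0,0,0,0,0,0.035,1],
    [0,0,0,0,0,0.035,1],
    [0,0,0,0,0,0.03,1],
    [0,0,0,0,0,0,1],
    [0,0,0,0,0,0,0],
    [0,0,0,0,0,0,0],
    [0,0,0,0,0,0,0]
  ]
}}

```text
time: 22.93
tool_pos: [0.434, -0.4109, 0.008]
tcp_rot: [3.132, -0.197, 0.006]
wrist_force: [-0.3, -0.5, -2.5]
width: 0.74
grip_force: 56.4
```

>>> {"fn": "drive_tool", "kwargs": {
  "rows": [
    [0,0,0,0,0,0,0],
    [0,0,0,0,0,0,0],
    [0,0,0,0,0,0,0],
    [0,0,0,0,0,0,0]
  ]
}}

```text
time: 23.27
tool_pos: [0.4335, -0.4109, 0.0074]
tcp_rot: [3.133, -0.198, 0.005]
wrist_force: [1.3, 2.0, 7.0]
width: 0.744
grip_force: 57.3
```

```bash
python3 -c "
import numpy as np
c,s=np.cos(-.025),np.sin(-.025)
for n,x in(('loaf',.04),('jar',-.08)): print(n,.518+c*x,-.2185+s*x)"; python3 go.py 0.558 -0.2195 0.1 -91.4
```

```text
loaf 0.5579875006510281 -0.2194998958365885
jar 0.4380249986979438 -0.216500208326823
t 23.27 pos [ 0.4335 -0.4109  0.0074] q1,q6 [-0.8  0.9] F [1.3 2.  7. ] w 0.744 grip 57.3
turn [ 0.13 -0.19 -5.84] shift [ 0.1198 -0.1944 -0.0926]
```

>>> {"fn": "drive_tool", "kwargs": {
  "rows": [
    [0,0,0,0,0,-0.02,0],
    [0,0,0,0,0,-0.04,0],
    [0,0,0,0,0,-0.04,0],
    [0,0,-5.8,0,0,0,0],
    [0,0,0,0.0174,-0.0277,0,0],
    [0,0,0,0.0174,-0.0277,0,0],
    [0,0,0,0.0174,-0.0277,0,0],
    [0,0,0,0.0174,-0.0277,0,0]
  ]
}}

```text
time: 23.93
tool_pos: [0.5043, -0.2997, 0.1051]
tcp_rot: [3.141, -0.041, 0.0]
wrist_force: [-0.1, 0.8, -3.4]
width: 0.742
grip_force: 56.8
```

>>> {"fn": "drive_tool", "kwargs": {
  "rows": [
    [0,0,0,0.0174,-0.0277,0,0],
    [0,0,0,0.0174,-0.0277,0,0],
    [0,0,0,0.0174,-0.0277,0,0],
    [0,0,0,0,0,0,0],
    [0,0,0,0,0,0,0],
    [0,0,0,0,0,0,0],
    [0,0,0,0,0,0,0]
  ]
}}

```text
time: 24.52
tool_pos: [0.5578, -0.2197, 0.1047]
tcp_rot: [3.141, -0.041, -0.001]
wrist_force: [-0.6, -0.8, -3.1]
width: 0.747
grip_force: 56.9
```

```bash
python3 go.py 0.56 -0.2195 0.0254 -91.4;  python3 - <<'E'
from h import *
p=read_camera("side"); cv2.imwrite("pics/s4.png",cv2.resize(p["color"][80:280,180:430,::-1],None,fx=2.4,fy=2.4))
E
```

```text
t 24.52 pos [ 0.5578 -0.2197  0.1047] q1,q6 [-0.42  1.18] F [-0.6 -0.8 -3.1] w 0.747 grip 56.9
turn [ 0.01  0.04 -0.08] shift [ 0.0022 -0.0002  0.0793]
```

View pics/s4.png

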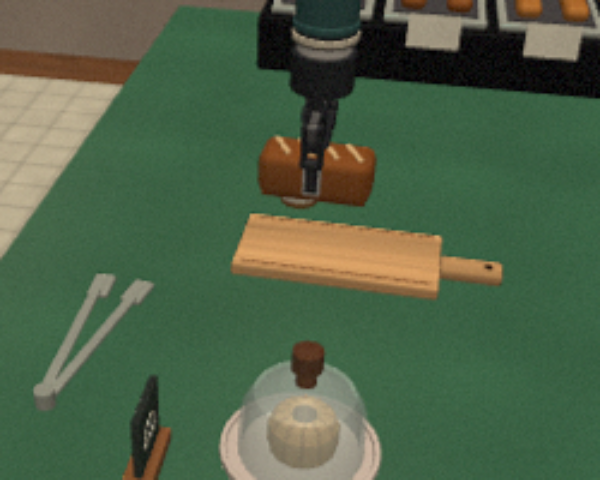

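>>> {"fn": "drive_tool", "kwargs": {
  "rows": [
    [0,0,0,0.002,0,0.03,0],
    [0,0,0,0,0,0.025,0],
    [0,0,0,0,0,0.014,0],
    [0,0,0,0,0,0.006,0],
    [0,0,0,0,0,0.002,0],
    [0,0,0,0,0,0.001,0],
    [0,0,0,0,0,0,0],
    [0,0,0,0,0,0,0]
  ]
}}

```text
time: 25.23
tool_pos: [0.5617, -0.2197, 0.0284]
tcp_rot: [3.14, -0.04, 0.004]
wrist_force: [-0.7, 0.6, -2.7]
width: 0.746
grip_force: 56.8
```

>>> {"fn": "drive_tool", "kwargs": {
  "rows": [
    [0,0,0,0,0,0.0015,0],
    [0,0,0,0,0,0.001,0],
    [0,0,0,0,0,0,0],
    [0,0,0,0,0,0,0]
  ]
}}

```text
time: 25.57
tool_pos: [0.5615, -0.2193, 0.0254]
tcp_rot: [3.14, -0.039, 0.003]
wrist_force: [-0.6, -0.8, 1.3]
width: 0.743
grip_force: 57.2
```

>>> {"fn": "drive_tool", "kwargs": {
  "rows": [
    [0,0,0,0,0,0,0.85],
    [0,0,0,0,0,0,1],
    [0,0,0,0,0,0,1],
    [0,0,0,0,0,0,1],
    [0,0,0,0,0,-0.04,1],
    [0,0,0,0,0,-0.04,1],
    [0,0,0,0,0,-0.04,1],
    [0,0,0,0.007,0.036,0,1]
  ]
}}

```text
time: 26.23
tool_pos: [0.5714, -0.2531, 0.1543]
tcp_rot: [3.138, -0.033, 0.02]
wrist_force: [2.5, -1.0, 0.9]
width: 1.002
grip_force: 0.0
```

>>> {"fn": "drive_tool", "kwargs": {
  "rows": [
    [0,0,0,0.007,0.036,0,1],
    [0,0,0,0.007,0.036,0,1],
    [0,0,0,0.007,0.036,0,1],
    [0,0,0,0,0,0,1],
    [0,0,0,0,0,0,1],
    [0,0,0,0,0,0,1]
  ]
}}

```text
time: 26.73
tool_pos: [0.5844, -0.3632, 0.1437]
tcp_rot: [-3.14, 0.041, 0.002]
wrist_force: [0.2, -0.2, 0.4]
width: 1.001
grip_force: 0.0
```

```bash
python3 go.py 0.589 -0.366 0.01 -91.4;  python3 look.py tin_loaf:0.018 jam_jar
```

```text
t 26.73 pos [ 0.5844 -0.3632  0.1437] q1,q6 [-0.59  1.  ] F [ 0.2 -0.2  0.4] w 1.001 grip 0.0
turn [-0.07  0.06 -0.08] shift [0.0046 0.0027 0.1337]
tin_loaf ['top', 'side'] (array([ 0.5572, -0.2186, -0.0548]), np.float64(0.095))
tin_loaf ['top'] (array([ 0.5576, -0.2186,  3.0995]), np.float64(0.086))
tin_loaf ['side'] (array([ 0.5567, -0.2207, -0.0454]), np.float64(0.1))
jam_jar ['top', 'side'] (array([ 0.5885, -0.3649]), np.float64(0.525))
jam_jar ['top'] (array([ 0.5865, -0.3609]), np.float64(0.739))
jam_jar ['side'] (array([ 0.5921, -0.3947]), np.float64(0.283))
```

>>> {"fn": "drive_tool", "kwargs": {
  "rows": [
    [0,0,0,0.0045,0.002,0.03,1],
    [0,0,0,0,0,0.035,1],
    [0,0,0,0,0,0.035,1],
    [0,0,0,0,0,0.03,1],
    [0,0,0,0,0,0,1],
    [0,0,0,0,0,0,0],
    [0,0,0,0,0,0,0],
    [0,0,0,0,0,0,0]
  ]
}}

```text
time: 27.7
tool_pos: [0.5917, -0.3669, 0.0182]
tcp_rot: [3.139, -0.039, 0.007]
wrist_force: [-0.1, 0.8, -0.7]
width: 0.635
grip_force: 52.9
```

>>> {"fn": "drive_tool", "kwargs": {
  "rows": [
    [0,0,0,0,0,0,0],
    [0,0,0,0,0,0,0],
    [0,0,0,0,0,0,0],
    [0,0,0,0,0,0,0]
  ]
}}

```text
time: 28.03
tool_pos: [0.5917, -0.3671, 0.018]
tcp_rot: [3.138, -0.039, 0.008]
wrist_force: [0.2, 0.3, 6.8]
width: 0.634
grip_force: 53.9
```

```bash
python3 go.py 0.438 -0.2165 0.15 -91.4
```

```text
t 28.03 pos [ 0.5917 -0.3671  0.018 ] q1,q6 [-0.59  1.  ] F [0.2 0.3 6.8] w 0.634 grip 53.9
turn [ 0.17 -0.29 -0.04] shift [-0.1574 -0.1468 -0.132 ]
```

>>> {"fn": "drive_tool", "kwargs": {
  "rows": [
    [0,0,0,0,0,-0.02,0],
    [0,0,0,0,0,-0.035,0],
    [0,0,0,0,0,-0.035,0],
    [0,0,0,0,0,-0.03,0],
    [0,0,0,-0.0258,-0.0245,0,0],
    [0,0,0,-0.0258,-0.0245,0,0],
    [0,0,0,-0.0258,-0.0245,0,0],
    [0,0,0,-0.0258,-0.0245,0,0]
  ]
}}

```text
time: 28.7
tool_pos: [0.4873, -0.2642, 0.1347]
tcp_rot: [3.141, -0.04, 0.0]
wrist_force: [-0.1, 0.2, -2.1]
width: 0.633
grip_force: 54.0
```

>>> {"fn": "drive_tool", "kwargs": {
  "rows": [
    [0,0,0,-0.0258,-0.0245,0,0],
    [0,0,0,-0.0258,-0.0245,0,0],
    [0,0,0,0,0,0,0],
    [0,0,0,0,0,0,0],
    [0,0,0,0,0,0,0],
    [0,0,0,0,0,0,0]
  ]
}}

```text
time: 29.2
tool_pos: [0.4396, -0.2158, 0.1354]
tcp_rot: [3.14, -0.04, 0.003]
wrist_force: [0.3, 0.0, -2.8]
width: 0.637
grip_force: 54.0
```

```bash
python3 go.py 0.4405 -0.2165 0.036 -91.4;  python3 - <<'E'
from h import *
p=read_camera("side"); cv2.imwrite("pics/s5.png",cv2.resize(p["color"][80:280,180:430,::-1],None,fx=2.4,fy=2.4))
E
```

```text
t 29.2 pos [ 0.4396 -0.2158  0.1354] q1,q6 [-0.51  1.09] F [ 0.3  0.  -2.8] w 0.637 grip 54.0
turn [ 0.07 -0.12 -0.05] shift [0.001  0.0006 0.0994]
```

View pics/s5.png

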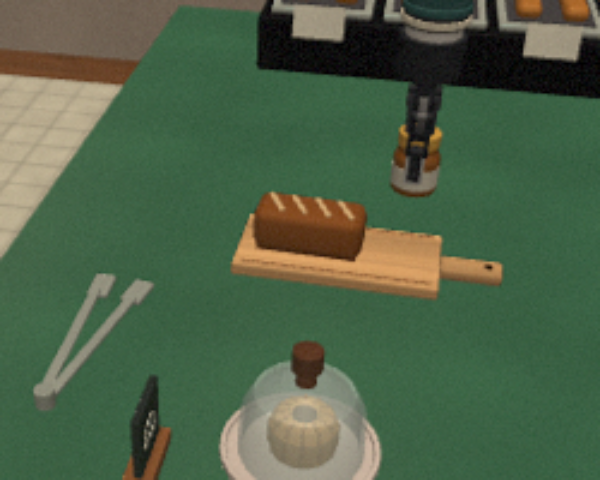

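>>> {"fn": "drive_tool", "kwargs": {
  "rows": [
    [0,0,0,0,0,0.03,0],
    [0,0,0,0,0,0.03,0],
    [0,0,0,0,0,0.022,0],
    [0,0,0,0,0,0.01,0],
    [0,0,0,0,0,0.004,0],
    [0,0,0,0,0,0.001,0],
    [0,0,0,0,0,0,0],
    [0,0,0,0,0,0,0]
  ]
}}

```text
time: 29.92
tool_pos: [0.4399, -0.2158, 0.0389]
tcp_rot: [3.14, -0.039, 0.004]
wrist_force: [0.3, -0.9, -2.2]
width: 0.64
grip_force: 54.0
```

>>> {"fn": "drive_tool", "kwargs": {
  "rows": [
    [0,0,0,0,0,0.0015,0],
    [0,0,0,0,0,0.001,0],
    [0,0,0,0,0,0,0],
    [0,0,0,0,0,0,0]
  ]
}}

```text
time: 30.25
tool_pos: [0.4393, -0.2154, 0.0359]
tcp_rot: [3.14, -0.039, 0.003]
wrist_force: [0.7, -0.2, 1.7]
width: 0.634
grip_force: 54.3
```

Contact made; release, rise, and step back to the middle of the counter for a check.

>>> {"fn": "drive_tool", "kwargs": {
  "rows": [
    [0,0,0,0,0,0,0.75],
    [0,0,0,0,0,0,0.9],
    [0,0,0,0,0,0,1],
    [0,0,0,0,0,0,1],
    [0,0,0,0,0,-0.03,1],
    [0,0,0,0,0,-0.04,1],
    [0,0,0,0,0,-0.04,1],
    [0,0,0,0,0,-0.04,1]
  ]
}}

```text
time: 30.92
tool_pos: [0.4376, -0.2145, 0.186]
tcp_rot: [-3.141, 0.039, 0.002]
wrist_force: [0.9, -0.5, -0.5]
width: 0.999
grip_force: 0.0
```

>>> {"fn": "drive_tool", "kwargs": {
  "rows": [
    [0,0,0,0,-0.04,0,1],
    [0,0,0,0,-0.04,0,1],
    [0,0,0,0,-0.04,0,1],
    [0,0,0,0,-0.04,0,1],
    [0,0,0,0,-0.04,0,1],
    [0,0,0,0,0,0,1],
    [0,0,0,0,0,0,1],
    [0,0,0,0,0,0,1]
  ]
}}

```text
time: 31.58
tool_pos: [0.4432, -0.015, 0.1848]
tcp_rot: [3.141, -0.037, -0.0]
wrist_force: [0.4, -0.0, 0.2]
width: 1.001
grip_force: 0.0
```

```bash
python3 - <<'E'
from look import *
P=look("cake_stand glass_dome tin_loaf jam_jar bread_board slate_sign coffee_cup counter_bell".split(),{"tin_loaf":.018,"jam_jar":.018,"glass_dome":.055})
a=np.hstack([P["top"]["color"][100:340,60:500],P["side"]["color"][110:410,160:420][:240]])
cv2.imwrite("pics/end.png",a[...,::-1])
E
```

```text
cake_stand ['top', 'side'] (array([0.5184, 0.1958]), np.float64(0.666))
cake_stand ['top'] (array([0.5188, 0.1953]), np.float64(0.663))
cake_stand ['side'] (array([0.5179, 0.1982]), np.float64(0.664))
glass_dome ['top', 'side'] (array([0.5174, 0.1948]), np.float64(0.057))
glass_dome ['top'] (array([0.5181, 0.1958]), np.float64(0.043))
glass_dome ['side'] (array([0.517 , 0.1917]), np.float64(0.057))
tin_loaf no top ['side']
jam_jar ['top', 'side'] (array([ 0.4365, -0.2143]), np.float64(0.262))
jam_jar ['top'] (array([ 0.4372, -0.2138]), np.float64(0.137))
jam_jar ['side'] (array([ 0.4362, -0.2173]), np.float64(0.385))
bread_board ['top'] (array([ 0.5179, -0.2164, -0.028 ]), np.float64(0.415))
slate_sign ['top', 'side'] (array([0.6672, 0.1925, 0.0291]), np.float64(0.145))
slate_sign ['top'] (array([0.6673, 0.193 , 0.0014]), np.float64(0.137))
slate_sign ['side'] (array([0.6678, 0.1894, 0.0487]), np.float64(0.148))
coffee_cup no top ['side']
counter_bell ['top', 'side'] (array([0.7108, 0.3407]), np.float64(0.092))
counter_bell ['top'] (array([0.7108, 0.3405]), np.float64(0.069))
counter_bell ['side'] (array([0.7117, 0.3409]), np.float64(0.115))
```

View pics/end.png

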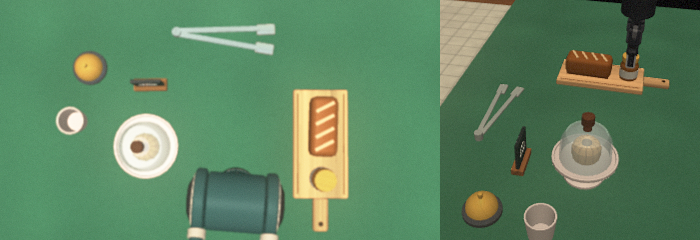

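The last pictures show everything in place: the dome and cake on the stand at about (145,146), the sign beyond it at (149,85), the loaf at (323,126) and the jar at (326,180) on the board. The cup, tongs and bell have not moved.

```bash
python3 -c "
from workcell import workorder
print(workorder.finish_job())"
```

```text
the job is handed in; nothing more can be done
None
```

The tasting corner is set out and the job is handed in: the camera checks put every item within tolerance, with about 32 s of the 134 s used, though no verdict came back at hand-in.

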